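# Fish the dropped clamp nut out of the squeegee rack

## Task

A clamp's brass thumb nut has dropped to the bottom of the empty slot of the squeegee rack, too deep for fingers. Take the sprung tongs from their holder, fish the nut out with them and set it down flat in the tray compartment that has the other thumb nut, lowering it right to the bottom before letting go. Then stand the tongs back in their holder; leave the squeegees in the rack and everything else on the bench where it is, and do not touch the nut with the gripper itself.

Things in the scene. Friction and masses are not known exactly. Their poses are not given: they have to be found in the camera images.
- nut: the dropped clamp nut: brass knurled thumb nut, head 20 mm diameter and 9 mm tall, on it a 14 mm collar, 14 mm tall in all, about 22 g. Lies flat, head down, on the floor of the one rack slot that has no squeegee in it. Origin: centre of its underside
- spare_nut: a second, identical thumb nut, lying in one of the four compartments of the hardware tray. Origin: centre of its underside
- rack: fixed plywood squeegee rack, 76 x 152 mm (x, y), 105 mm tall, 6 mm floor. Four slots open at the top, side by side, centres at y = -54, -18, 18, 54 mm; each 60 mm long (along x), 28 mm wide (along y) and 99 mm deep. Three slots hold squeegees, one holds the nut. Origin: centre of the underside
- holder: fixed tongs holder: base plate 120 x 72 mm, 10 mm thick, with an upright sheet-steel pocket open at the top, inside 80 mm long (x) and 26 mm wide (y), from 10 mm (its floor) to 78 mm height. Origin: centre of the underside
- tongs: sprung steel tongs, 159 mm tall, 0.11 kg, standing in the holder tips down, bow up, x axis along the pocket. Two arms 16 to 20 mm wide (y) hinge under the bow, 149 mm above the tips, and close along x. Origin: midway between the arms at tip level, z up to the bow. Tips free: 55 mm apart inside, 63 mm over the outsides (too wide for a rack slot). Rubber tip pads 4 mm thick, 18 mm wide, 18 mm tall
- tongs_grip (a point): midway between the two black grip pads where the tongs are held and squeezed, 125 mm above the tips. Pads 20 mm wide (y), on the arms' outer faces from 105 to 145 mm above the tips; over the pads 40 mm (upper) to 45 mm (lower edge) when free, 34 mm, then upright and parallel, when the tips hold a 20 mm thing. The bow's top is 34 mm above this point
- tongs_arm (a joint): angle of one tong arm from its free position, rad (the other mirrors it): 0 free, 0.118 tips 20 mm apart, 0.18 tips meet; each tip moves in 150 mm per rad and sinks 1 mm as it closes. Spring 2 N m/rad an arm: about 4 N on each grip pad half closes them, about 10 N brings the tips to 20 mm, more squeezes what is between; loosening lets them spring open
- tray: fixed grey hardware tray 144 x 144 mm, 30 mm tall, walls and floor 4 mm. A cross-shaped divider makes four compartments of 66 x 66 mm, centres at x, y = +-35 mm. Origin: centre of the underside. Each compartment holds one piece, about 13 mm off its centre along x (outward): the spare thumb nut, a wing nut, a short bolt or a square shim; the pieces change places
- squeegee_a: hand squeegee standing on end in a slot of the rack, rubber blade up: wooden handle 48 x 22 mm (x, y) and 105 mm tall, then an 8 mm thick blade to 140 mm. Origin: centre of its underside. Loose; it can slide a few mm in its slot
- squeegee_b: hand squeegee standing on end in a slot of the rack, rubber blade up: wooden handle 48 x 22 mm (x, y) and 105 mm tall, then an 8 mm thick blade to 140 mm. Origin: centre of its underside. Loose; it can slide a few mm in its slot
- squeegee_c: hand squeegee standing on end in a slot of the rack, rubber blade up: wooden handle 48 x 22 mm (x, y) and 105 mm tall, then an 8 mm thick blade to 140 mm. Origin: centre of its underside. Loose; it can slide a few mm in its slot
- ink_pot: lidded ink pot, 90 mm diameter, 115 mm tall; stands on the bench, to be left alone. Origin: centre of its underside
- tape_roll: roll of brown tape lying flat, 104 mm diameter, 48 mm tall; to be left alone. Origin: centre of its underside
- squeeze_bottle: white bottle, 56 mm diameter, 150 mm tall; to be left alone. Origin: centre of its underside
- pot_lid: blue pot lid lying flat, 86 mm diameter, 14 mm tall; to be left alone. Origin: centre of its underside
- palette_knife: palette knife, 220 mm long, lying on the bench, 16 mm tall; to be left alone. Origin: middle of its length, underside
- wing_nut: steel wing nut, about 32 mm over its wings, 18 mm tall, in one compartment of the tray; to be left there. Origin: centre of its underside
- bolt: short hex bolt, 42 mm long, lying in one compartment of the tray; to be left there. Origin: underside, mid-length
- shim: square aluminium shim, 24 x 24 x 6 mm, in one compartment of the tray; to be left there. Origin: centre of its underside

How it is judged:
By the outcome, as a careful person would: the job done as asked, in the order asked, and still so for the second after the job is handed in, with the robot touching nothing.
It also fails if it takes over 64 s, if anything falls off the work surface, if the arm or the gripper's body presses on something with over 40 N, if the wrist force passes 120 N, or if a joint passes its speed limit or range.

## Robot

A 7-joint arm with a two-finger parallel gripper is mounted at the origin on the work surface. World frame = base frame: x ahead of the robot, y to its left, z up, the work surface at z = 0. Lengths are in m, angles in rad, forces in N, time in s.
With the tool pointing down it reaches from about 0.425 to 0.875 m from the base axis. Payload 4.7 kg.
Tool frame: the origin (TCP) lies on the mounting face of the last link; the fingertips stand 173 mm ahead of it and the grasp point (between the pads) lies 155 mm ahead of it; x points along the fingers, z is the direction in which the jaws open and shut, and the axes are right-handed (so a half turn about x gives the same grasp; the last joint's range is limited). The gripper opens to 85 mm and grips with 20 to 120 N. Pads are 22 mm wide; open, the fingers measure 114 mm over their backs; the gripper's body (76 mm by 85 mm) begins 54 mm behind the grasp point. The pads swing forward as they close: fully open they stand 13 mm farther back than shut.
Start: joints at [-1.25, 0.321, -0.07, 1.45, 0.023, 1.371, -0.057], TCP at [0.196, 0.62, 0.405] pointing down, gripper open.
Joint ranges: [-2.86, 2.86], [-0.3, 2.09], [-1.38, 1.24], [0.06, 2.45], [-1.56, 4.7], [0.09, 2.05], [-2.69, 2.69]. Speed limits (rad/s): [2.57, 2.57, 3.14, 3.14, 3.14, 3.14, 3.14].

## Interface

Orientations are given as [roll, pitch, yaw] about the fixed x, y, z axes, in that order (R = Rz(yaw) Ry(pitch) Rx(roll)).
In Python, from station import arm, optics gives the robot as it stands.
- The arm moves only by the shell command python3 -m crank 'ROWS' [OPENING] [FORCE]. ROWS is JSON, a list of rows, each a list of 2 entries, a list of its own where there are three numbers: the shift along the tool's x, y, z in mm, then the turn, a rotation vector about the tool's x, y, z in rad. A call has 1 to 12 rows; each row is the pose to reach, as a shift and turn from the pose commanded when the call began, along the tool's axes at that moment; what a row does not reach only later rows make up. A row lasts 1/10 s, in which the tool goes at most 50 mm and 8.59 degrees, less where a joint would pass 70% of its speed; a pose out of reach is approached as far as the arm can. A call with a gripper value outside its range is refused whole. OPENING is the finger opening in mm, from 0 to 85.4, set as the call begins (- or left out, the last holds). The fingers move at their own pace and stop on an object; FORCE is the grip in N (left out, the last holds). Time passes only in rows, so rows that repeat a pose let the fingers close. It gives the time, the measured TCP pose, the force and the opening at its end, in the units of the state.
- arm.sense(): the state, without advancing time (a new reading comes with each control period).
- optics.snapshot(name): name is "scene" or "side" or "wrist"; returns (picture, depth): 384x512x3 uint8, blue, green, red; 384x512 float32, m along the optical axis (not along the pixel's ray), 0 where there is no reading.
- optics.camera_info(name): a dict with "vfov" (degrees; the focal length in pixels is half the picture's height over the tangent of half this angle, whatever the lens; pixels are square), "cx", "cy" (the principal point, pixels), "T" (4x4, takes a point from camera to world coordinates); the wrist camera has in their place "mount" (4x4, takes a point from camera to tool coordinates, whose origin is the TCP and whose axes are the tool frame's). Camera axes: x right, y down, z forward; pixel columns grow to the right and rows downward; lengths in m; the calibration is good to about 2 mm. The wrist camera is an equidistant fisheye: a pixel r from the principal point sees the ray r / f radians off the axis. A picture is of the moment at which its call begins: read the wrist's pose just before it. camera_info takes no time and is no camera call.
- arm.job_done(): hands the job in, once; it reports no verdict.
The state is a dict: "clock": time; "joint_positions": joint angles; "qd": joint speeds; "joint_efforts": joint torques, N m; "tool_pos": TCP position; "orientation": TCP orientation; "contact_force": force on the tool from outside, world axes, zero at the start; "ft_torque": the same for the moment, N m; "width": finger opening in m.
Only numpy, scipy, OpenCV 4.12 (cv2) and the standard library are available. Lean on these libraries where they do the work, as an engineer would, in place of code of your own. Each camera call takes 0.05 s, during which the arm holds its last target. There are 200 camera calls.

## Working session

There is one attempt and no reset: what is moved stays moved. The work goes in short steps, Python scripts to look and compute and a shell command to move; the robot and the scene stay as the last step left them, time stands still between calls to the robot, and variables do not carry over. Pictures are saved under pics/ and viewed, about 8 in all and at most 12, crops included, and the job is handed in when it is done.

```bash
ls; mkdir -p pics; python3 - <<'E'
from station import arm, optics
import cv2, numpy as np
s=arm.sense(); print(s)
for n in ("scene","side","wrist"):
    print(n,optics.camera_info(n))
ims=[]
for n in ("scene","side"):
    p,d=optics.snapshot(n); np.savez(f"{n}0.npz",p=p,d=d); cv2.imwrite(f"pics/{n}0.png",p); ims.append(p)
E
```

```text
pics
{'clock': 0.0, 'joint_positions': array([-1.24991233,  0.321818  , -0.07008535,  1.45166711,  0.02262245,
        1.3707975 , -0.05691868]), 'qd': array([ 0.00016324, -0.00162674, -0.00085602, -0.00104651, -0.00068945,
        0.00146945, -0.00101183]), 'joint_efforts': array([ 6.03887856e-04, -4.93589973e+01, -3.82043375e-01, -3.14327466e+01,
        1.29310528e-02,  1.16147028e-02,  7.84780838e-06]), 'tool_pos': array([0.19626872, 0.61944526, 0.4036304 ]), 'orientation': array([-3.07849707,  1.56889337, -1.81446795]), 'contact_force': array([-0.14151235,  0.03850646,  0.11214407]), 'ft_torque': array([-0.00973059, -0.01932732,  0.06272129]), 'width': 0.08520775496704658}
scene {'vfov': 48.40933534566051, 'cx': 253.8604979996367, 'cy': 195.1336655982475, 'T': array([[ 0.55071956,  0.56829257, -0.61135221,  1.1913357 ],
       [ 0.83449038, -0.39089459,  0.38836481, -0.38006569],
       [-0.01826944, -0.72404764, -0.68950798,  0.78580656],
       [ 0.        ,  0.        ,  0.        ,  1.        ]])}
side {'vfov': 54.69545976618738, 'cx': 256.98774302539755, 'cy': 187.81433859595168, 'T': array([[-0.8517612 , -0.36997722,  0.3709713 ,  0.25126524],
       [-0.52371931,  0.62132295, -0.58281719,  0.52107025],
       [-0.0148639 , -0.6907059 , -0.722983  ,  0.79352105],
       [ 0.        ,  0.        ,  0.        ,  1.        ]])}
wrist {'vfov': 65.70646984690485, 'cx': 256.3396940004328, 'cy': 190.36906089991493, 'mount': array([[ 4.12967679e-04, -2.66325453e-01,  9.63883075e-01,
         3.15957664e-02],
       [-7.35241813e-04, -9.63882978e-01, -2.66325111e-01,
         6.76914165e-02],
       [ 9.99999644e-01, -5.98703477e-04, -5.93866125e-04,
        -5.08425784e-04],
       [ 0.00000000e+00,  0.00000000e+00,  0.00000000e+00,
         1.00000000e+00]])}
```

View pics/scene0.png

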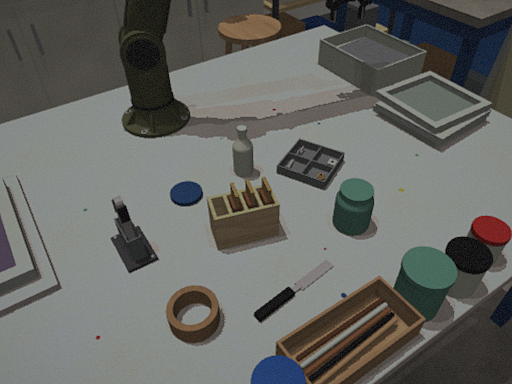

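View pics/side0.png

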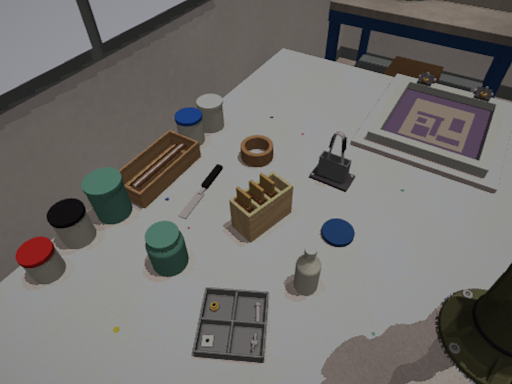

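Scene and side show the rack (scene 243,215; its empty slot is the end nearest the holder), the tongs in the holder (scene 130,235), the tray (310,163), and the spare nut at side (213,307). Next I measure these from depth.

```bash
cat > h.py <<'E'
import numpy as np, cv2
from station import arm, optics
from scipy.spatial.transform import Rotation as R
def cloud(n,p,d):
    c=optics.camera_info(n); f=192/np.tan(np.radians(c["vfov"]/2)); v,u=np.mgrid[:384,:512]
    P=np.stack([(u-c["cx"])/f*d,(v-c["cy"])/f*d,d],-1)@c["T"][:3,:3].T+c["T"][:3,3]
    P[d==0]=np.nan; return P
def px(n,u,v,z):
    c=optics.camera_info(n); f=192/np.tan(np.radians(c["vfov"]/2))
    r=c["T"][:3,:3]@[(u-c["cx"])/f,(v-c["cy"])/f,1]; o=c["T"][:3,3]; return o+r*(z-o[2])/r[2]
def rect(Q):
    r=cv2.minAreaRect((Q[:,:2]*1000).astype(np.float32)); return np.round(r[0],1),np.round(r[1],1),round(r[2],1),len(Q)
E
python3 - <<'E'
from h import *
C={}
for n,boxes in (("scene",{"rack":(195,175,290,250),"tray":(272,135,350,190),"holder":(100,190,165,275)}),("side",{"rack":(220,170,300,240),"tray":(188,285,275,365),"holder":(300,125,360,195)})):
    z=np.load(n+"0.npz"); P=cloud(n,z["p"],z["d"])
    t=P[300:320,170:200] if n=="scene" else P[250:270,230:270]
    print(n,"bench z",np.nanmedian(t[...,2]))
    for k,(a,b,c,d) in boxes.items():
        Q=P[b:d,a:c].reshape(-1,3); Q=Q[~np.isnan(Q[:,0])]
        for lo,hi in {"rack":[(.1,.11),(.03,.112),(.128,.146)],"tray":[(.026,.034)],"holder":[(.007,.014),(.070,.082),(.03,.082),(.1,.155),(.155,.18)]}[k]:
            S=Q[(Q[:,2]>lo)&(Q[:,2]<hi)]
            if len(S)>3: print(n,k,lo,hi,rect(S),S.mean(0).round(4),np.percentile(S[:,2],[2,98]).round(4))
print("spare",px("side",213,307,.018))
E
python3 - <<'E'
import cv2,sys
sys.path.insert(0,'.')
a=cv2.imread('pics/scene0.png');b=cv2.imread('pics/side0.png')
f=lambda i,x,y,w,h:cv2.resize(i[y:y+h,x:x+w],(400,300),interpolation=cv2.INTER_CUBIC)
import numpy as np
m=np.vstack([np.hstack([f(a,90,185,120,90),f(a,195,170,100,75)]),np.hstack([f(b,280,120,100,75),f(b,180,285,108,81)])])
cv2.imwrite('pics/crop1.png',cv2.convertScaleAbs(m,alpha=1.4))
E
```

```text
scene bench z 0.001431523862505557
scene rack 0.1 0.11 (array([588., -29.]), array([152.5,  80. ]), 73.4, 955) [ 0.5949 -0.0325  0.1043] [0.1005 0.1095]
scene rack 0.03 0.112 (array([588.5, -29.3]), array([152.9,  81.3]), 73.5, 2750) [ 0.604  -0.0405  0.0818] [0.0329 0.1102]
scene rack 0.128 0.146 (array([594.1, -11.2]), array([83.7, 51.2]), 70.1, 257) [ 0.5985 -0.0131  0.1401] [0.1289 0.1459]
scene tray 0.026 0.034 (array([488. , 257.7]), array([145.4, 149.5]), 26.6, 265) [0.4891 0.2543 0.0284] [0.0261 0.0315]
scene holder 0.007 0.014 (array([ 489.8, -275.1]), array([ 71.7, 121.8]), 89.6, 646) [ 0.503  -0.2794  0.0094] [0.0072 0.0124]
scene holder 0.07 0.082 (array([ 490.2, -274.8]), array([32.5, 88.8]), 89.3, 183) [ 0.5028 -0.2768  0.0758] [0.0703 0.0808]
scene holder 0.03 0.082 (array([ 489.5, -274.9]), array([32.5, 91. ]), 89.6, 515) [ 0.5077 -0.2777  0.0603] [0.0311 0.0796]
scene holder 0.1 0.155 (array([ 490.6, -275.4]), array([20. , 43.5]), 89.4, 230) [ 0.5021 -0.277   0.1316] [0.1012 0.1546]
scene holder 0.155 0.18 (array([ 492. , -275.4]), array([16., 31.]), 88.9, 93) [ 0.49
[... 503 characters left out ...]
.7, 763) [0.4845 0.2682 0.0293] [0.0262 0.0327]
side holder 0.007 0.014 (array([ 489.5, -368.5]), array([270.3, 119.7]), 89.9, 360) [ 0.4813 -0.2649  0.0102] [0.0072 0.0133]
side holder 0.07 0.082 (array([ 489.5, -271.9]), array([87.3, 38.2]), 1.7, 188) [ 0.4886 -0.2693  0.0755] [0.0704 0.0814]
side holder 0.03 0.082 (array([ 489.6, -271.5]), array([39.3, 87.6]), 89.9, 598) [ 0.4876 -0.2649  0.0597] [0.0315 0.0796]
side holder 0.1 0.155 (array([ 488.8, -270. ]), array([43.7, 21. ]), 0.4, 124) [ 0.4865 -0.2672  0.132 ] [0.1011 0.1546]
side holder 0.155 0.18 (array([ 489.2, -270.9]), array([19., 34.]), 86.6, 59) [ 0.4868 -0.2704  0.1642] [0.1555 0.1705]
spare [0.54167388 0.2568399  0.018     ]
```

View pics/crop1.png

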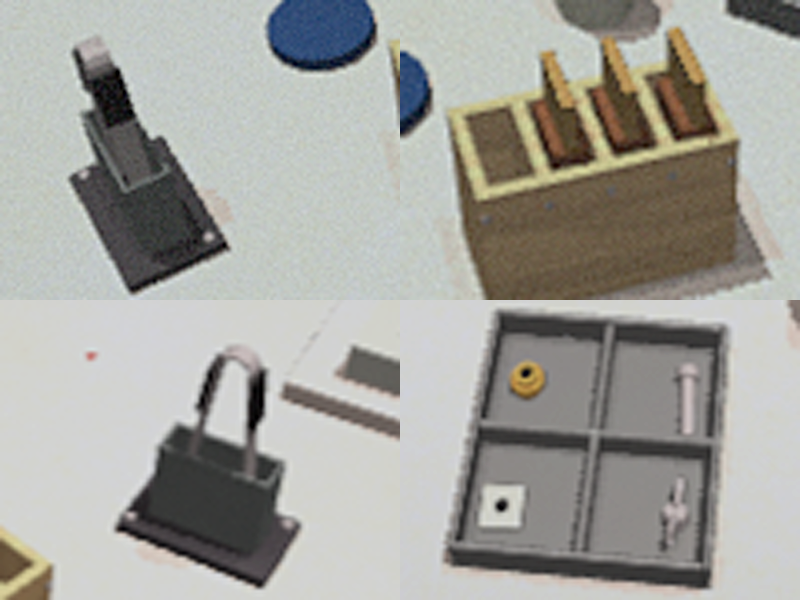

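The crops show the empty slot at the rack's −y end, the tongs standing centred in the pocket, and the spare nut alone in its compartment beside the shim and bolt. Next I look into the slot with the wrist camera.

```bash
cat >> h.py <<'E'
def pose():
    s=arm.sense(); return s["tool_pos"],R.from_euler("xyz",s["orientation"]).as_matrix(),s
def goal(p,yaw,cam=False):
    "tool pointing down, jaw (tool z) axis at world yaw deg; prints shift mm, turn"
    t,M,s=pose(); best=None
    for k in (0,180):
        a=np.radians(yaw+k); z=np.array([np.cos(a),np.sin(a),0]); x=np.array([0,0,-1.]); G=np.stack([x,np.cross(z,x),z],1)
        rv=R.from_matrix(M.T@G).as_rotvec()
        if best is None or np.linalg.norm(rv)<np.linalg.norm(best[0]): best=(rv,G)
    rv,G=best; q=np.array(p,float)
    if cam: q[:2]-=(G@optics.camera_info("wrist")["mount"][:3,3])[:2]
    print("at",t.round(4),"z axis",M[:,2].round(3),"target",q.round(4),"SHIFT",(M.T@(q-t)*1000).round(1),"TURN",rv.round(4),np.degrees(np.linalg.norm(rv)).round(1))
def wpx(u,v,z,t,M):
    c=optics.camera_info("wrist"); f=192/np.tan(np.radians(c["vfov"]/2)); d=np.array([u-c["cx"],v-c["cy"]]); r=np.hypot(*d); th=r/f
    ray=M@c["mount"][:3,:3]@np.r_[d/r*np.sin(th),np.cos(th)]; o=t+M@c["mount"][:3,3]; return o+ray*(z-o[2])/ray[2]
E
python3 - <<'E'
from h import *
goal([.573,-.079,.37],-16.2,True)
goal([.573,-.079,.37],-16.2)
E
```

```text
at [0.1963 0.6195 0.4037] z axis [ 0.302  0.953 -0.002] target [ 0.5546 -0.1441  0.37  ] SHIFT [  34.9 -572.2 -619.7] TURN [ 1.5468e+00 -1.3000e-03  1.4000e-03] 88.6
at [0.1963 0.6195 0.4037] z axis [ 0.302  0.953 -0.002] target [ 0.573 -0.079  0.37 ] SHIFT [  34.7 -570.  -552.1] TURN [ 1.5468e+00 -1.3000e-03  1.4000e-03] 88.6
```

```bash
python3 -m crank '[[[0,-20,-20],[0.05,0,0]],[[5,-50,-50],[0.15,0,0]],[[10,-85,-90],[0.28,0,0]],[[15,-120,-125],[0.4,0,0]],[[20,-155,-160],[0.52,0,0]],[[25,-190,-195],[0.65,0,0]],[[30,-225,-230],[0.77,0,0]],[[35,-260,-270],[0.9,0,0]],[[35,-295,-305],[1.02,0,0]],[[35,-330,-340],[1.15,0,0]],[[35,-365,-380],[1.27,0,0]],[[35,-400,-415],[1.4,0,0]]]' 85 20
python3 -c "
from h import *
goal([.573,-.079,.37],-16.2,True)"
```

```text
clock: 1.3
tool_pos: [0.4491, 0.1076, 0.3696]
orientation: [1.937, 1.57, 1.796]
contact_force: [1.0, 0.3, 0.4]
width: 0.085
at [0.4491 0.1076 0.3696] z axis [ 0.99 -0.14 -0.  ] target [ 0.5548 -0.1433  0.37  ] SHIFT [  -0.5 -233.6  139.9] TURN [ 0.1418 -0.0002 -0.0005] 8.1
```

```bash
python3 -m crank '[[[0,-38,23],[0.03,0,0]],[[0,-77,46],[0.06,0,0]],[[0,-115,70],[0.09,0,0]],[[0,-155,93],[0.12,0,0]],[[0,-190,115],[0.142,0,0]],[[0,-215,130],[0.142,0,0]],[[0,-233,140],[0.142,0,0]],[[0,-233,140],[0.142,0,0]],[[0,-233,140],[0.142,0,0]]]'
python3 - <<'E'
from h import *
t,M,s=pose(); p,d=optics.snapshot("wrist"); np.savez("w1.npz",p=p,d=d,t=t,M=M)
cv2.imwrite("pics/w1.png",cv2.resize(cv2.convertScaleAbs(p,alpha=1.3),(768,576),interpolation=cv2.INTER_CUBIC)); print(t)
E
```

```text
clock: 2.2
tool_pos: [0.5559, -0.1398, 0.3691]
orientation: [3.039, 1.569, 2.761]
contact_force: [1.0, 0.9, 0.0]
width: 0.0849
[ 0.55588316 -0.13975324  0.36914915]
```

View pics/w1.png

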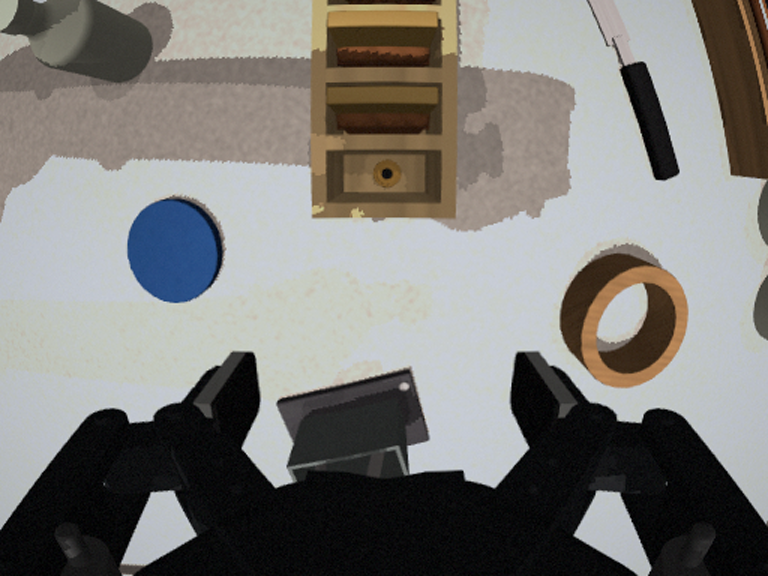

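The wrist view shows the nut at about (386,174) in the 1.5x picture, somewhat right of the slot's middle. The slot rim corners are about (326,150) and (441,206).

```bash
python3 - <<'E'
from h import *
w=np.load("w1.npz"); t,M,p,d=w["t"],w["M"],w["p"],w["d"]
hsv=cv2.cvtColor(p,cv2.COLOR_BGR2HSV)
sub=p[105:128,245:271].astype(int); sh=hsv[105:128,245:271]
m=((sh[...,1]>150)|(sh[...,2]<50)).astype(np.uint8)
n,l,st,ce=cv2.connectedComponentsWithStats(m)
k=1+np.argmax(st[1:,4]); u,v=ce[k]+[245,105]; print("nut px",u,v,st[k])
print("depth near",d[int(v)-4:int(v)+5:2,int(u)-4:int(u)+5:2].round(3))
for z in(.015,.02): print("nut",z,wpx(u,v,z,t,M).round(4))
q=[wpx(a/1.5-.17,b/1.5-.17,.105,t,M) for a,b in((326,150),(441,150),(441,206),(326,206))]
print(np.round(q,4),np.mean(q,0)); 
for a,b in((0,1),(1,2)): e=q[b]-q[a]; print(np.linalg.norm(e)*1e3,np.degrees(np.arctan2(e[1],e[0])))
ux=np.array([np.cos(np.radians(-16.2)),np.sin(np.radians(-16.2)),0]); uy=np.array([-ux[1],ux[0],0])
e=wpx(u,v,.018,t,M)-np.mean(q,0); print("nut in slot",e@ux*1e3,e@uy*1e3)
goal([.4895,-.273,.37],0,False)
E
```

```text
nut px 257.47222222222223 115.30952380952381 [  4   2  18  18 252]
depth near [[0.311 0.307 0.307 0.307 0.306]
 [0.307 0.309 0.308 0.307 0.308]
 [0.309 0.308 0.308 0.307 0.306]
 [0.308 0.309 0.31  0.307 0.309]
 [0.31  0.309 0.309 0.31  0.309]]
nut 0.015 [ 0.5731 -0.0809  0.015 ]
nut 0.02 [ 0.5732 -0.0808  0.02  ]
[[ 0.5468 -0.0587  0.105 ]
 [ 0.6038 -0.0752  0.105 ]
 [ 0.5961 -0.1035  0.105 ]
 [ 0.5382 -0.0869  0.105 ]] [ 0.57123703 -0.08108227  0.105     ]
59.400581464899396 -16.043615455069187
29.411031822619506 -105.22909090628883
nut in slot 1.7770510591303006 0.7321458611017462
at [ 0.5559 -0.1389  0.3693] z axis [ 0.962 -0.273 -0.001] target [ 0.4895 -0.273   0.37  ] SHIFT [  -0.8 -147.1  -27.2] TURN [-0.277  -0.0012 -0.0009] 15.9
```

```bash
python3 -m crank '[[[-6,-25,-5],[-0.05,0,0]],[[-14,-60,-12],[-0.12,0,0]],[[-22,-95,-19],[-0.2,0,0]],[[-28,-125,-24],[-0.25,0,0]],[[-31,-145,-27],[-0.277,0,0]],[[-31,-147,-27],[-0.277,0,0]],[[-31,-147,-27],[-0.277,0,0]],[[-31,-147,-27],[-0.277,0,0]]]'
python3 - <<'E'
from h import *
t,M,s=pose(); p,d=optics.snapshot("wrist"); np.savez("w2.npz",p=p,d=d,t=t,M=M)
cv2.imwrite("pics/w2.png",cv2.resize(cv2.convertScaleAbs(p,alpha=1.3),(768,576),interpolation=cv2.INTER_CUBIC))
# cloud from fisheye depth
c=optics.camera_info("wrist"); f=192/np.tan(np.radians(c["vfov"]/2)); v,u=np.mgrid[:384,:512]
a,b=u-c["cx"],v-c["cy"]; r=np.hypot(a,b); th=r/f; k=np.tan(th)/np.maximum(r,1e-6)
P=np.stack([a*k*d,b*k*d,d],-1); P[(d==0)|(th>1.2)]=np.nan
P=(P@c["mount"][:3,:3].T+c["mount"][:3,3])@M.T+t
Q=P.reshape(-1,3); Q=Q[~np.isnan(Q[:,0])]; Q=Q[(abs(Q[:,0]-.49)<.07)&(abs(Q[:,1]+.273)<.06)]
for lo,hi in((.007,.014),(.072,.082),(.1,.15),(.15,.164),(.164,.18)):
    S=Q[(Q[:,2]>lo)&(Q[:,2]<hi)]
    if len(S)>5: print(lo,hi,rect(S),S.mean(0).round(4),S.max(0).round(4))
goal([.4895,-.273,.4],0)
E
```

```text
clock: 3.05
tool_pos: [0.4909, -0.2716, 0.4002]
orientation: [1.741, 1.569, 1.743]
contact_force: [0.3, -0.1, -0.7]
width: 0.085
0.007 0.014 (array([ 487.4, -273.8]), array([120.6,  72. ]), 0.2, 2665) [ 0.4876 -0.2616  0.0093] [ 0.5476 -0.2378  0.014 ]
0.072 0.082 (array([ 487.8, -274.6]), array([32.7, 86.8]), 89.5, 791) [ 0.4882 -0.2726  0.0766] [ 0.5313 -0.2579  0.0817]
0.1 0.15 (array([ 487.7, -274. ]), array([19.1, 44.6]), 88.7, 264) [ 0.489  -0.2677  0.1316] [ 0.5101 -0.2646  0.1499]
0.15 0.164 (array([ 487.6, -274.7]), array([19.9, 36.7]), 89.3, 533) [ 0.4876 -0.2739  0.1572] [ 0.5061 -0.2648  0.164 ]
0.164 0.18 (array([ 487.4, -274.9]), array([16.6, 20.9]), 89.0, 593) [ 0.4874 -0.2747  0.1671] [ 0.4979 -0.2667  0.1699]
at [ 0.4909 -0.2717  0.4002] z axis [ 1.     0.002 -0.   ] target [ 0.4895 -0.273   0.4   ] SHIFT [ 0.2 -1.3 -1.4] TURN [ 0.0023 -0.0004 -0.0012] 0.2
```

View pics/w2.png

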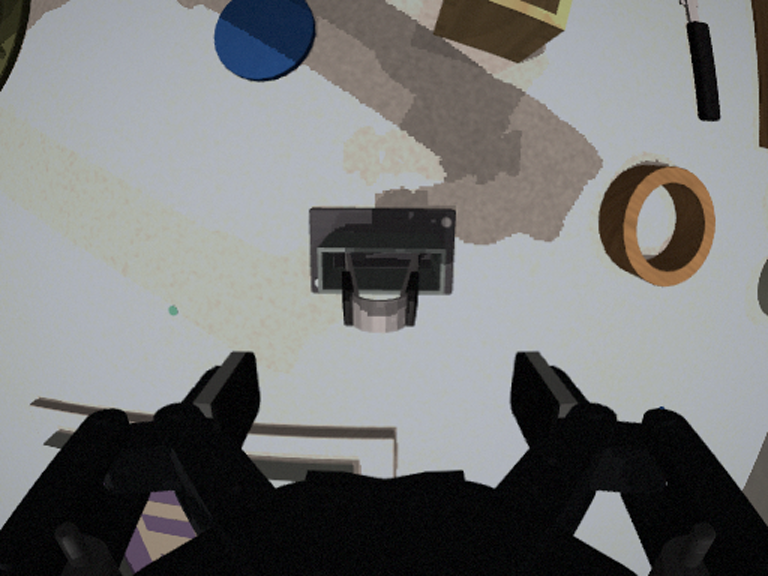

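The wrist view shows the tongs at (381,300) in the 1.5x picture, in line with the jaws. The cloud puts them at (0.4878, -0.274) with the top at 0.169, as expected. I descend.

```bash
python3 -m crank '[[[10,-1,-2],[0,0,0]],[[35,-2,-3],[0,0,0]],[[65,-2,-3],[0,0,0]],[[90,-2,-3],[0,0,0]],[[104,-2,-3],[0,0,0]],[[110,-2,-3],[0,0,0]],[[110,-2,-3],[0,0,0]],[[110,-2,-3],[0,0,0]]]' 85 20
python3 -m crank '[[[0,0,0],[0,0,0]],[[0,0,0],[0,0,0]],[[0,0,0],[0,0,0]],[[0,0,0],[0,0,0]],[[0,0,0],[0,0,0]],[[0,0,0],[0,0,0]],[[0,0,0],[0,0,0]],[[0,0,0],[0,0,0]]]' 37 20
```

```text
clock: 3.9
tool_pos: [0.4873, -0.2762, 0.2917]
orientation: [-0.378, 1.569, -0.379]
contact_force: [-1.1, 0.6, -0.0]
width: 0.0851
clock: 4.7
tool_pos: [0.4871, -0.2766, 0.2922]
orientation: [-0.32, 1.569, -0.321]
contact_force: [-0.8, 0.2, 6.5]
width: 0.0375
```

```bash
python3 -m crank '[[[-5,0,0],[0,0,0]],[[-15,0,0],[0,0,0]],[[-30,0,0],[0,0,0]],[[-50,0,0],[0,0,0]],[[-75,0,0],[0,0,0]],[[-100,0,0],[0,0,0]],[[-118,0,0],[0,0,0]],[[-125,0,0],[0,0,0]],[[-125,0,0],[0,0,0]],[[-125,0,0],[0,0,0]]]'
cat > look.py <<'E'
from h import *; import sys
t,M,s=pose(); p,d=optics.snapshot("wrist"); np.savez(sys.argv[1]+".npz",p=p,d=d,t=t,M=M); print(t.round(4),s["width"])
cv2.imwrite(f"pics/{sys.argv[1]}.png",cv2.resize(cv2.convertScaleAbs(p,alpha=1.5),(768,576),interpolation=cv2.INTER_CUBIC))
goal([.5732,-.0809,.43],-16.1)
E
python3 look.py w3
```

```text
clock: 5.7
tool_pos: [0.4866, -0.2758, 0.4151]
orientation: [2.501, 1.57, 2.501]
contact_force: [0.0, 0.9, -1.2]
width: 0.037
[ 0.4866 -0.2758  0.4151] 0.037045666569577085
at [ 0.4866 -0.2757  0.4147] z axis [ 1.    -0.001 -0.002] target [ 0.5732 -0.0809  0.43  ] SHIFT [-15.3 194.9  86.4] TURN [ 0.2801 -0.0016 -0.0004] 16.0
```

View pics/w3.png

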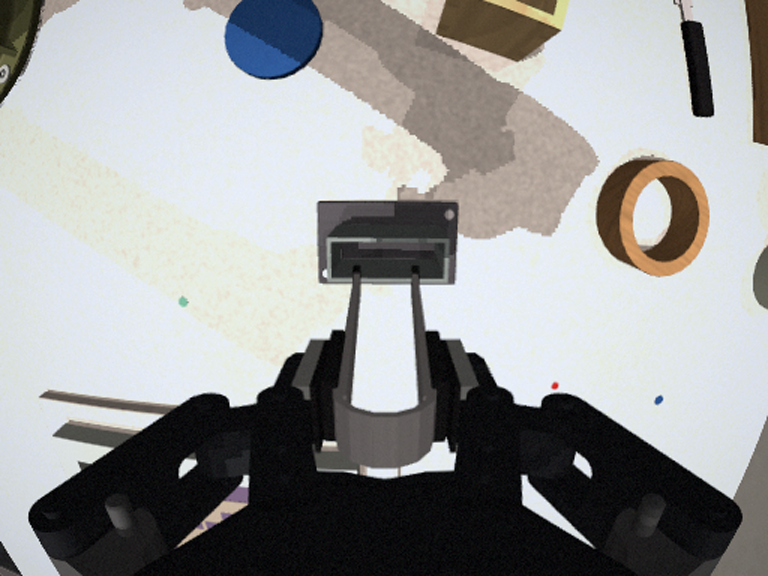

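The tongs are held and hang straight, with the tips at about (357,270) and (415,270). I measure the tips against the hand.

```bash
python3 - <<'E'
from h import *
w=np.load("w3.npz"); t,M,p,d=w["t"],w["M"],w["p"],w["d"]
print(d[170:192:3,230:286:3].round(2))
print(p[170:192:2,230:286:2].mean(-1).round(0).astype(int))
for u in(356,416):
  for v in (266,272):
    print(u,v,(M.T@(wpx(u/1.5-.17,v/1.5-.17,.138,t,M)-t)*1e3).round(1))
E
```

```text
[[0.38 0.38 0.38 0.38 0.38 0.38 0.38 0.38 0.38 0.38 0.38 0.38 0.38 0.38
  0.38 0.38 0.38 0.38 0.38]
 [0.38 0.38 0.38 0.38 0.37 0.38 0.38 0.38 0.38 0.38 0.38 0.38 0.38 0.38
  0.38 0.38 0.38 0.38 0.38]
 [0.36 0.36 0.36 0.36 0.36 0.36 0.36 0.36 0.36 0.36 0.36 0.36 0.36 0.36
  0.36 0.36 0.36 0.36 0.36]
 [0.34 0.34 0.25 0.25 0.34 0.34 0.34 0.34 0.34 0.34 0.34 0.34 0.34 0.34
  0.34 0.25 0.25 0.34 0.35]
 [0.33 0.33 0.24 0.24 0.33 0.33 0.33 0.33 0.33 0.33 0.33 0.33 0.33 0.33
  0.33 0.24 0.24 0.33 0.33]
 [0.32 0.32 0.23 0.23 0.32 0.32 0.32 0.32 0.32 0.32 0.32 0.32 0.32 0.32
  0.32 0.23 0.23 0.32 0.32]
 [0.39 0.39 0.22 0.23 0.39 0.39 0.39 0.39 0.39 0.39 0.39 0.39 0.32 0.32
  0.32 0.23 0.22 0.32 0.32]
 [0.4  0.4  0.21 0.23 0.4  0.4  0.4  0.4  0.4  0.4  0.4  0.4  0.4  0.4
  0.4  0.23 0.22 0.4  0.4 ]]
[[ 28  30  29  27  29  30  22  23  22  26  19  22  21  28  30  30  30  28
   28  26  29  25  30  29  30  25  24  21]
 [ 34  37  43  38  40  40  38  37  39  37  37  37  37  39  40  41  40  47
   44  45  47  45  46  42  30  27  27  26]
 [ 29  31  30  29  30  32  31  32  30  30  30  32  32  31  32  27 
[... 399 characters left out ...]
1]
 [ 31  27  27  31  31  23  30  30  32  33  30  30  27  32  31  30  30  31
   29  31  32  33  25  28  18  32  31  32]
 [ 37  37  35  48  48  21  37  39  33  32  32  32  34  35  32  32  32  36
   32  34  32  32  33  49  43  26  27  30]
 [100 100  96  46  48  69 100  98  99  98  97  98  98  99  99  98  98  97
   95  98  97 101  63  48  44 102 102 101]
 [ 71  73  70  46  45  55  76  76  76  70  77  78  79  78  79  79  78  79
   81  81  82  80  40  48  45  91  89  89]
 [151 153 122  45  45 100 154 156 157 156 155 156 152 154 156 158 159 162
  159 159 159 159  54  48  48 160 159 161]]
356 266 [277.1  10.7 -16.8]
356 272 [277.1   7.2 -16.8]
416 266 [277.1  10.7  17.1]
416 272 [277.1   7.2  17.2]
```

```bash
cat >> h.py <<'E'
def wtool(d):
    "wrist depth -> points in tool frame, mm"
    c=optics.camera_info("wrist"); f=192/np.tan(np.radians(c["vfov"]/2)); v,u=np.mgrid[:384,:512]
    a,b=u-c["cx"],v-c["cy"]; r=np.hypot(a,b); k=np.tan(r/f)/np.maximum(r,1e-6)
    P=np.stack([a*k*d,b*k*d,d],-1); P[(d==0)|(r/f>1.2)]=np.nan
    return (P@c["mount"][:3,:3].T+c["mount"][:3,3])*1e3
E
python3 - <<'E'
from h import *
d=np.load("w3.npz")["d"]; P=wtool(d); 
for v in range(174,200,3):
    print(v,[P[v,u].round(0).tolist() for u in range(233,281) if d[v,u]<.27 and u%2==0])
Q=P[170:300,200:310].reshape(-1,3); Q=Q[(Q[:,0]>112)&(Q[:,0]<118)&(abs(Q[:,2])<25)]; print("bow",Q.min(0),Q.max(0))
E
```

```text
174 []
177 [[280.0, 10.0, -18.0], [281.0, 10.0, -16.0], [282.0, 10.0, 16.0], [281.0, 10.0, 18.0]]
180 [[269.0, 10.0, -17.0], [269.0, 10.0, -16.0], [269.0, 10.0, 16.0], [269.0, 10.0, 17.0]]
183 [[263.0, 9.0, -17.0], [263.0, 9.0, -15.0], [282.0, 4.0, 15.0], [263.0, 9.0, 15.0], [263.0, 9.0, 17.0]]
186 [[252.0, 9.0, -16.0], [253.0, 9.0, -15.0], [281.0, 2.0, 15.0], [254.0, 9.0, 15.0], [254.0, 9.0, 16.0]]
189 [[245.0, 9.0, -16.0], [243.0, 9.0, -14.0], [nan, nan, nan], [278.0, 0.0, 15.0], [245.0, 9.0, 14.0], [245.0, 9.0, 16.0]]
192 [[236.0, 9.0, -15.0], [236.0, 9.0, -14.0], [282.0, -4.0, -15.0], [276.0, -2.0, 15.0], [236.0, 9.0, 14.0], [237.0, 9.0, 15.0]]
195 [[230.0, 9.0, -16.0], [228.0, 9.0, -15.0], [232.0, 8.0, -13.0], [282.0, -6.0, -15.0], [273.0, -4.0, 14.0], [229.0, 9.0, 13.0], [229.0, 9.0, 14.0], [228.0, 9.0, 16.0]]
198 [[222.0, 9.0, -16.0], [222.0, 9.0, -14.0], [231.0, 6.0, -13.0], [273.0, -6.0, 14.0], [223.0, 9.0, 13.0], [223.0, 9.0, 14.0], [222.0, 9.0, 15.0]]
bow [116.41187507  11.08737012 -19.93562489] [117.94266651  12.34005429  17.47525121]
```

```bash
python3 -m crank '[[[-3,10,4],[0.02,0,0]],[[-8,35,15],[0.05,0,0]],[[-13,65,29],[0.1,0,0]],[[-15,97,43],[0.14,0,0]],[[-15,130,58],[0.19,0,0]],[[-15,160,71],[0.24,0,0]],[[-15,182,81],[0.27,0,0]],[[-15,193,86],[0.28,0,0]],[[-15,194,86],[0.28,0,0]],[[-15,194,86],[0.28,0,0]],[[-15,194,86],[0.28,0,0]]]' 37.5 20
sed -i 's/^goal.*//' look.py; echo 'goal([.5729,-.0819,.43],-16.1)' >>look.py
python3 look.py w4; python3 - <<'E'
from h import *
w=np.load("w4.npz"); t,M,p,d=w["t"],w["M"],w["p"],w["d"]; P=wtool(d)
Q=P[165:200,215:300].reshape(-1,3); Q=Q[(Q[:,0]>255)&(Q[:,0]<284)&(abs(Q[:,2])<24)&(Q[:,1]>5)]
for s in(-1,1):
    S=Q[Q[:,2]*s>0]; print(len(S),S.min(0).round(1),S.max(0).round(1),S.mean(0).round(1))
E
```

```text
clock: 6.85
tool_pos: [0.5724, -0.0842, 0.4307]
orientation: [-1.681, 1.57, -1.965]
contact_force: [0.5, -0.5, -0.8]
width: 0.0371
[ 0.5724 -0.0842  0.4307] 0.03713977235564409
at [ 0.5724 -0.0841  0.4308] z axis [ 0.96 -0.28  0.  ] target [ 0.5729 -0.0819  0.43  ] SHIFT [ 0.8  2.2 -0.1] TURN [-0.0027  0.0002  0.0003] 0.2
44 [256.3   5.3 -19. ] [282.6  10.4 -14.7] [267.7   9.3 -16.9]
54 [255.4   5.1  14.9] [283.6  10.1  19.4] [269.2   8.8  17.1]
```

View pics/w4.png

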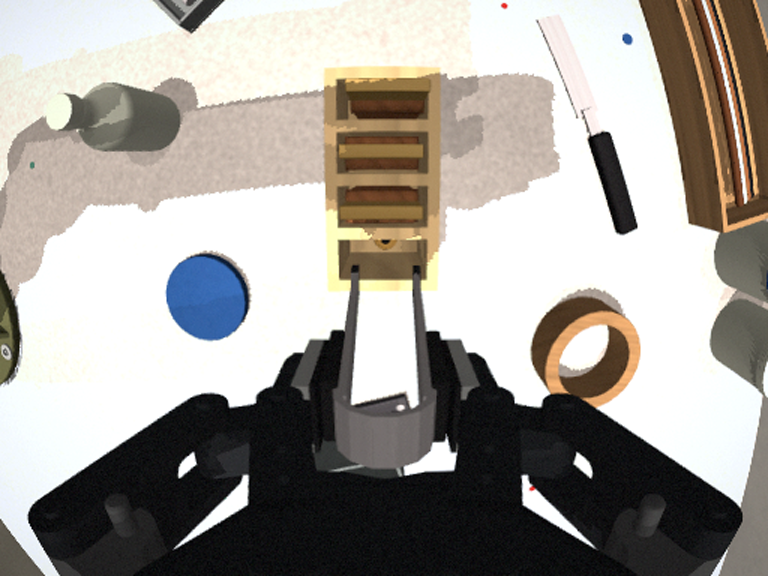

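The tips sit between the slot's ends, and the nut's hole is just visible at (386,240) under the far rim. I check against the rim and then go down in stages.

```bash
python3 - <<'E'
from h import *
w=np.load("w4.npz"); t,M=w["t"],w["M"]
q=[wpx(a/1.5-.17,b/1.5-.17,.105,t,M) for a,b in((340,239),(427,239),(427,279),(340,279))]
print(np.mean(q,0), "slot centre in tool",(M.T@(np.mean(q,0)-t)*1e3).round(1), [(M.T@(x-t)*1e3).round(1).tolist() for x in q])
E
python3 -m crank '[[[10,2,0],[0,0,0]],[[25,2,0],[0,0,0]],[[40,2,0],[0,0,0]],[[55,2,0],[0,0,0]],[[62,2,0],[0,0,0]],[[62,2,0],[0,0,0]],[[62,2,0],[0,0,0]]]'
python3 -c "
from h import *
goal([.5729,-.0819,.2895],-16.1)"
```

```text
[ 0.57227673 -0.08011221  0.105     ] slot centre in tool [325.7   4.2  -1.2] [[325.7, 18.1, -30.3], [325.7, 18.0, 27.9], [325.7, -9.7, 28.5], [325.7, -9.6, -31.0]]
clock: 7.6
tool_pos: [0.5737, -0.0802, 0.3688]
orientation: [-0.309, 1.571, -0.59]
contact_force: [0.4, -0.8, -0.4]
width: 0.0374
at [ 0.5737 -0.0802  0.3688] z axis [ 0.961 -0.277  0.   ] target [ 0.5729 -0.0819  0.2895] SHIFT [79.3 -1.9 -0.3] TURN [0.     0.0002 0.0001] 0.0
```

```bash
python3 -m crank '[[[8,-0.5,0],[0,0,0]],[[20,-0.5,0],[0,0,0]],[[32,-0.5,0],[0,0,0]],[[44,-0.5,0],[0,0,0]],[[56,-0.5,0],[0,0,0]],[[66,-0.5,0],[0,0,0]],[[73,-0.5,0],[0,0,0]],[[77,-0.5,0],[0,0,0]],[[78,-0.5,0],[0,0,0]],[[78,-0.5,0],[0,0,0]],[[78,-0.5,0],[0,0,0]]]'
```

```text
clock: 8.7
tool_pos: [0.5737, -0.0807, 0.2913]
orientation: [0.353, 1.57, 0.072]
contact_force: [-0.6, 0.1, -0.8]
width: 0.0374
```

```bash
python3 -m crank '[[[1,0,0],[0,0,0]],[[1.5,0,0],[0,0,0]],[[1.5,0,0],[0,0,0]],[[1.5,0,0],[0,0,0]]]'
python3 -m crank '[[[1.5,0,0],[0,0,0]],[[1.5,0,0],[0,0,0]],[[1.5,0,0],[0,0,0]],[[1.5,0,0],[0,0,0]],[[1.5,0,0],[0,0,0]],[[1.5,0,0],[0,0,0]]]' 30 45
```

```text
clock: 9.1
tool_pos: [0.5734, -0.0806, 0.2893]
orientation: [1.071, 1.571, 0.79]
contact_force: [-0.5, 0.2, -0.6]
width: 0.0372
clock: 9.7
tool_pos: [0.5736, -0.0807, 0.2885]
orientation: [0.739, 1.57, 0.458]
contact_force: [-1.4, 0.8, 5.7]
width: 0.0342
```

```bash
python3 -m crank '[[[-2,0,0],[0,0,0]],[[-6,0,0],[0,0,0]],[[-14,0,0],[0,0,0]],[[-26,0,0],[0,0,0]],[[-42,0,0],[0,0,0]],[[-60,0,0],[0,0,0]],[[-80,0,0],[0,0,0]],[[-100,0,0],[0,0,0]],[[-115,0,0],[0,0,0]],[[-125,0,0],[0,0,0]],[[-130,0,0],[0,0,0]],[[-130,0,0],[0,0,0]]]'
python3 -m crank '[[[-3,0,0],[0,0,0]],[[-12,0,0],[0,0,0]],[[-25,0,0],[0,0,0]],[[-36,0,0],[0,0,0]],[[-42,0,0],[0,0,0]],[[-42,0,0],[0,0,0]],[[-42,0,0],[0,0,0]]]'
sed -i '/^goal/d' look.py
python3 look.py w5; python3 - <<'E'
from h import *
w=np.load("w5.npz"); t,M,p,d=w["t"],w["M"],w["p"],w["d"]; P=wtool(d)
Q=P[150:215,215:300].reshape(-1,3); Q=Q[(Q[:,0]>262)&(Q[:,0]<300)&(abs(Q[:,2])<24)]
print(len(Q),Q.min(0).round(1),Q.max(0).round(1))
S=Q[abs(Q[:,2])<7]; print("nut?",len(S),S.min(0).round(1),S.max(0).round(1))
# tray
a=np.radians(26.7); c=np.array([.487,.2605])
for lx,ly in((19,-35),(20,-33)): print(c+np.array([np.cos(a)*lx-np.sin(a)*ly,np.sin(a)*lx+np.cos(a)*ly])/1e3)
goal([.5195,.2378,.46],116.7)
E
```

```text
clock: 10.9
tool_pos: [0.5735, -0.0807, 0.4182]
orientation: [0.482, 1.57, 0.201]
contact_force: [-0.0, 1.6, -1.1]
width: 0.034
clock: 11.6
tool_pos: [0.5734, -0.0806, 0.4597]
orientation: [1.529, 1.571, 1.248]
contact_force: [-0.6, 0.2, -1.8]
width: 0.0342
[ 0.5734 -0.0806  0.4597] 0.03421867505644759
569 [262.6 -10.6 -14.2] [283.2  10.4  14.1]
nut? 377 [267.5 -10.6  -6.7] [282.1   9.9   7. ]
[0.51970022 0.23776906]
[0.51969495 0.24000512]
at [ 0.5733 -0.0806  0.4594] z axis [ 0.961 -0.277 -0.001] target [0.5195 0.2378 0.46  ] SHIFT [  -0.5  291.  -140. ] TURN [ 8.238e-01 -6.000e-04  2.000e-04] 47.2
```

View pics/w5.png

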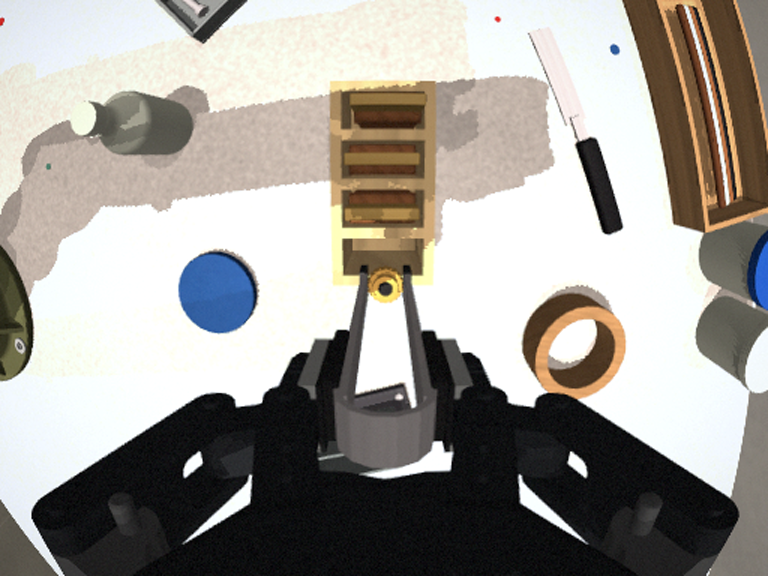

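The nut is gripped upright, at (386,286) between the tips. I carry it to over the tray.

```bash
python3 -m crank '[[[0,8,-4],[0.02,0,0]],[[0,28,-13],[0.08,0,0]],[[0,58,-28],[0.16,0,0]],[[0,92,-44],[0.26,0,0]],[[0,126,-60],[0.36,0,0]],[[0,160,-77],[0.46,0,0]],[[0,194,-93],[0.56,0,0]],[[0,228,-110],[0.66,0,0]],[[0,258,-124],[0.75,0,0]],[[0,280,-135],[0.8,0,0]],[[0,290,-140],[0.824,0,0]],[[0,291,-140],[0.824,0,0]]]'
python3 -m crank '[[[0,0,0],[0,0,0]],[[0,0,0],[0,0,0]],[[0,0,0],[0,0,0]]]'
python3 look.py w6; python3 - <<'E'
from h import *
w=np.load("w6.npz"); t,M,p,d=w["t"],w["M"],w["p"],w["d"]; P=wtool(d)/1e3@M.T+t
Q=P.reshape(-1,3); Q=Q[~np.isnan(Q[:,0])]; Q=Q[(np.hypot(Q[:,0]-.487,Q[:,1]-.26)<.11)]
S=Q[(Q[:,2]>.026)&(Q[:,2]<.034)]; print(rect(S))
hsv=cv2.cvtColor(p,cv2.COLOR_BGR2HSV); m=((hsv[...,1]>110)&(hsv[...,2]>60)&(hsv[...,0]>8)&(hsv[...,0]<32)&(np.abs(P[...,2]-.012)<.015)).astype(np.uint8)
m[(np.hypot(P[...,0]-.487,P[...,1]-.26)>.1)]=0
n,l,st,ce=cv2.connectedComponentsWithStats(m)
for i in range(1,n):
    if st[i,4]>20: print(st[i],ce[i],wpx(*ce[i],.014,t,M).round(4))
goal([.5197,.2378,.46],116.7)
E
```

```text
clock: 12.85
tool_pos: [0.5187, 0.2402, 0.4587]
orientation: [-1.82, 1.569, -2.921]
contact_force: [-0.3, -0.0, -0.8]
width: 0.0342
clock: 13.15
tool_pos: [0.52, 0.2364, 0.4598]
orientation: [0.309, 1.571, -0.798]
contact_force: [0.5, -0.7, -1.1]
width: 0.0341
[0.52   0.2364 0.4598] 0.0340512090101095
(array([485. , 259.7]), array([144.6, 144.4]), 26.4, 1136)
[250 132  14  14 136] [256.25735294 138.22058824] [0.5449 0.2485 0.014 ]
at [0.5199 0.2366 0.4599] z axis [ 0.448 -0.894  0.   ] target [0.5197 0.2378 0.46  ] SHIFT [-0.1  0.3 -1.2] TURN [-0.0019  0.0001 -0.0002] 0.1
```

View pics/w6.png

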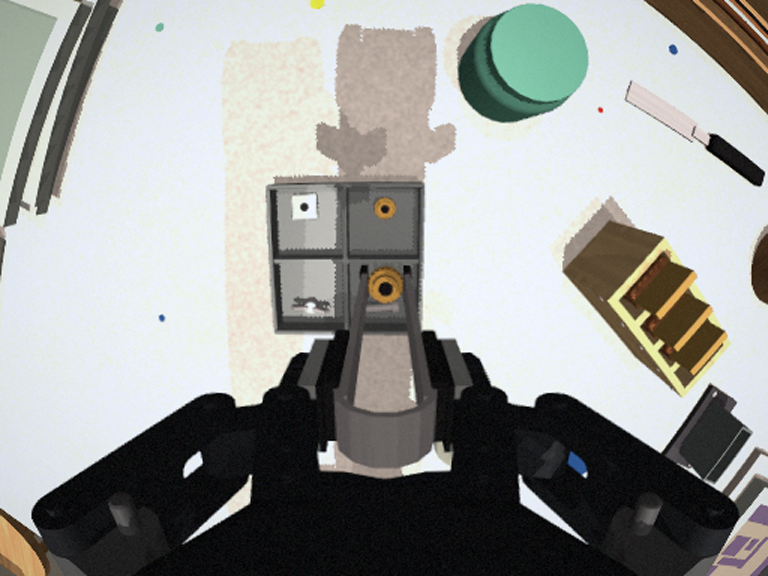

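The wrist view shows the spare nut at (385,208). Below it, the compartment's free half has the held nut over it at (386,287), and the tray pose agrees to about 2 mm. I descend.

```bash
python3 -m crank '[[[8,-1,-1],[0,0,0]],[[25,-1,-1],[0,0,0]],[[45,-1,-1],[0,0,0]],[[65,-1,-1],[0,0,0]],[[85,-1,-1],[0,0,0]],[[105,-1,-1],[0,0,0]],[[125,-1,-1],[0,0,0]],[[142,-1,-1],[0,0,0]],[[155,-1,-1],[0,0,0]],[[162,-1,-1],[0,0,0]],[[165,-1,-1],[0,0,0]],[[165,-1,-1],[0,0,0]]]'
python3 -m crank '[[[1,0,0],[0,0,0]],[[2,0,0],[0,0,0]],[[3,0,0],[0,0,0]],[[4,0,0],[0,0,0]],[[5,0,0],[0,0,0]],[[5,0,0],[0,0,0]],[[5,0,0],[0,0,0]]]'
python3 -c "
from h import *
goal([.5185,.2372,.2865],116.4)"
```

```text
clock: 14.4
tool_pos: [0.5184, 0.2382, 0.2948]
orientation: [1.564, 1.571, 0.459]
contact_force: [0.2, 0.8, -0.9]
width: 0.0341
clock: 15.1
tool_pos: [0.5183, 0.2382, 0.2897]
orientation: [-3.005, 1.571, 2.173]
contact_force: [-0.1, -0.9, -1.8]
width: 0.0337
at [0.5183 0.2382 0.2897] z axis [ 0.449 -0.893 -0.   ] target [0.5185 0.2372 0.2865] SHIFT [ 3.2 -0.2  1. ] TURN [ 0.005 -0.     0.   ] 0.3
```

```bash
python3 -m crank '[[[0.7,0,0],[0,0,0]],[[1.4,0,0],[0,0,0]],[[2,0,0],[0,0,0]],[[2,0,0],[0,0,0]],[[2,0,0],[0,0,0]]]'
python3 -m crank '[[[0.5,0,0],[0,0,0]],[[1,0,0],[0,0,0]],[[1,0,0],[0,0,0]],[[1,0,0],[0,0,0]]]'
```

```text
clock: 15.6
tool_pos: [0.5183, 0.2382, 0.2877]
orientation: [-2.36, 1.571, 2.818]
contact_force: [-0.1, -0.3, -2.0]
width: 0.0341
clock: 16.0
tool_pos: [0.5183, 0.2382, 0.2867]
orientation: [2.222, 1.571, 1.117]
contact_force: [0.3, 0.1, -1.1]
width: 0.034
```

```bash
python3 -m crank '[[[0.4,0,0],[0,0,0]],[[0.8,0,0],[0,0,0]],[[0.8,0,0],[0,0,0]],[[0.8,0,0],[0,0,0]]]'
python3 -m crank '[[[0.4,0,0],[0,0,0]],[[0.6,0,0],[0,0,0]],[[0.6,0,0],[0,0,0]],[[0.6,0,0],[0,0,0]]]'
```

```text
clock: 16.4
tool_pos: [0.5185, 0.2382, 0.2866]
orientation: [1.879, 1.57, 0.774]
contact_force: [-1.4, -1.0, 5.1]
width: 0.0341
clock: 16.8
tool_pos: [0.5185, 0.2383, 0.2865]
orientation: [1.988, 1.57, 0.883]
contact_force: [-1.9, -1.3, 7.2]
width: 0.0342
```

```bash
python3 -m crank '[[[0,0,0],[0,0,0]],[[0,0,0],[0,0,0]],[[0,0,0],[0,0,0]],[[0,0,0],[0,0,0]],[[0,0,0],[0,0,0]]]' 37.5 20
python3 -m crank '[[[-2,0,0],[0,0,0]],[[-6,0,0],[0,0,0]],[[-14,0,0],[0,0,0]],[[-26,0,0],[0,0,0]],[[-42,0,0],[0,0,0]],[[-60,0,0],[0,0,0]],[[-80,0,0],[0,0,0]],[[-105,0,0],[0,0,0]],[[-130,0,0],[0,0,0]],[[-155,0,0],[0,0,0]],[[-170,0,0],[0,0,0]],[[-175,0,0],[0,0,0]]]'
python3 look.py w7; python3 - <<'E'
from h import *
w=np.load("w7.npz"); t,M,p,d=w["t"],w["M"],w["p"],w["d"]; P=wtool(d)
Q=P[165:200,215:300].reshape(-1,3); Q=Q[(Q[:,0]>255)&(Q[:,0]<290)&(abs(Q[:,2])<24)&(Q[:,1]>5)]
for s in(-1,1):
    S=Q[Q[:,2]*s>0]; print(len(S),S.min(0).round(1),S.max(0).round(1),S.mean(0).round(1))
goal([.4873,-.2762,.46],0)
E
```

```text
clock: 17.3
tool_pos: [0.5189, 0.2381, 0.286]
orientation: [1.309, 1.569, 0.203]
contact_force: [-0.1, -1.5, 5.4]
width: 0.0374
clock: 18.5
tool_pos: [0.5185, 0.2381, 0.4627]
orientation: [1.716, 1.567, 0.61]
contact_force: [0.8, 0.0, -0.8]
width: 0.0375
[0.5185 0.2381 0.4627] 0.03747341958049053
52 [256.9   5.2 -16.5] [282.7  10.  -12.5] [269.2   8.8 -14.4]
45 [255.    5.3  17. ] [279.6   9.8  22.1] [266.5   8.9  19.5]
at [0.5184 0.2382 0.4621] z axis [ 0.449 -0.893 -0.   ] target [ 0.4873 -0.2762  0.46  ] SHIFT [   1.3 -258.9  445.6] TURN [-1.105e+00  1.100e-03 -2.700e-03] 63.3
```

View pics/w7.png

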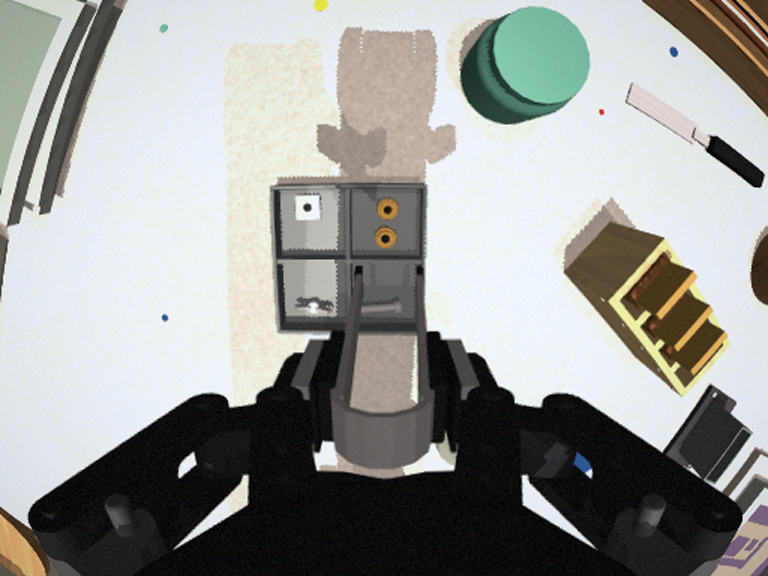

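The nut lies flat at (385,239) beside the spare at (387,209), and the bolt (380,305), shim and wing nut are untouched. I return the tongs.

```bash
python3 -m crank '[[[0,-5,9],[-0.02,0,0]],[[0,-18,31],[-0.08,0,0]],[[0,-40,69],[-0.17,0,0]],[[0,-63,108],[-0.27,0,0]],[[0,-86,148],[-0.37,0,0]],[[0,-109,188],[-0.47,0,0]],[[0,-132,227],[-0.57,0,0]],[[0,-155,267],[-0.67,0,0]],[[0,-178,306],[-0.77,0,0]],[[0,-200,345],[-0.87,0,0]],[[0,-220,379],[-0.96,0,0]],[[0,-235,405],[-1.03,0,0]]]'
python3 -c "
from h import *
goal([.486,-.2758,.46],0)"
```

```text
clock: 19.75
tool_pos: [0.4889, -0.2319, 0.4593]
orientation: [-2.975, 1.569, -3.049]
contact_force: [0.1, -0.3, -1.3]
width: 0.0378
at [ 0.4889 -0.2319  0.4593] z axis [ 0.997 -0.074 -0.001] target [ 0.486  -0.2758  0.46  ] SHIFT [ -0.6 -44.    0.4] TURN [-0.0744 -0.0014  0.0002] 4.3
```

```bash
python3 -m crank '[[[5,-14,0],[-0.025,0,0]],[[15,-28,0],[-0.05,0,0]],[[28,-39,0],[-0.074,0,0]],[[40,-44,0],[-0.074,0,0]],[[45,-44,0],[-0.074,0,0]],[[45,-44,0],[-0.074,0,0]],[[45,-44,0],[-0.074,0,0]]]'
python3 look.py w8; python3 - <<'E'
from h import *
w=np.load("w8.npz"); t,M,p,d=w["t"],w["M"],w["p"],w["d"]; P=wtool(d)
Q=P[165:200,215:300].reshape(-1,3); Q=Q[(Q[:,0]>255)&(Q[:,0]<290)&(abs(Q[:,2])<26)&(Q[:,1]>5)]
for s in(-1,1):
    S=Q[Q[:,2]*s>0]; print(len(S),S.min(0).round(1),S.max(0).round(1),S.mean(0).round(1))
W=(P/1e3@M.T+t).reshape(-1,3); W=W[(abs(W[:,0]-.49)<.07)&(abs(W[:,1]+.273)<.06)]
for lo,hi in((.007,.014),(.072,.082)):
    S=W[(W[:,2]>lo)&(W[:,2]<hi)]; print(lo,rect(S))
    c=np.r_[np.array(rect(S)[0])/1e3,(lo+hi)/2]; print("in tool",(M.T@(c-t)*1e3).round(1))
goal([.486,-.2758,.41],0)
E
```

```text
clock: 20.45
tool_pos: [0.4873, -0.2723, 0.4154]
orientation: [1.129, 1.57, 1.129]
contact_force: [0.8, -0.5, -1.0]
width: 0.0373
[ 0.4873 -0.2723  0.4154] 0.03729605665509404
52 [257.3   5.3 -17.2] [282.4  10.  -13.2] [269.1   9.  -15.1]
48 [255.2   5.6  16.5] [282.6  10.2  21.4] [267.7   9.2  18.9]
0.007 (array([ 487.6, -274. ]), array([120.5,  72.2]), 0.0, 2658)
in tool [ 4.049e+02 -1.900e+00  2.000e-01]
0.072 (array([ 487.9, -274.6]), array([32.7, 86.6]), 89.4, 726)
in tool [338.4  -2.4   0.5]
at [ 0.4873 -0.2724  0.4157] z axis [1.    0.    0.001] target [ 0.486  -0.2758  0.41  ] SHIFT [ 5.7 -3.4 -1.3] TURN [ 0.0001  0.0008 -0.0002] 0.0
```

View pics/w8.png

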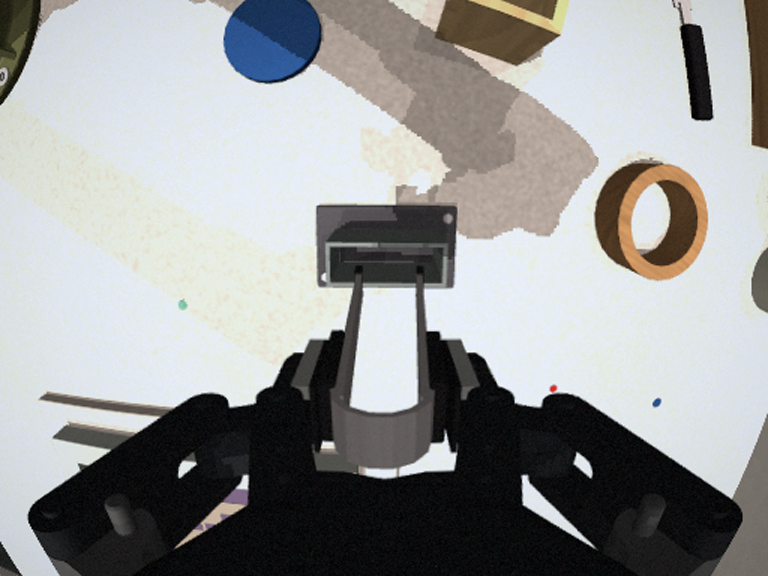

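The tips are just over the pocket opening at (358,270) and (419,270). A shift of -3.4 in y and -1.4 in z lines them up.

```bash
python3 -m crank '[[[5,-2,-1],[0,0,0]],[[15,-3.4,-1.4],[0,0,0]],[[28,-3.4,-1.4],[0,0,0]],[[40,-3.4,-1.4],[0,0,0]],[[45,-3.4,-1.4],[0,0,0]],[[45,-3.4,-1.4],[0,0,0]],[[45,-3.4,-1.4],[0,0,0]]]'
python3 -c "
from h import *
goal([.486,-.2758,.293],0)"
```

```text
clock: 21.2
tool_pos: [0.4856, -0.2766, 0.3704]
orientation: [-1.452, 1.571, -1.453]
contact_force: [0.3, -0.9, -0.4]
width: 0.0376
at [ 0.4856 -0.2766  0.3704] z axis [ 1.    -0.001  0.   ] target [ 0.486  -0.2758  0.293 ] SHIFT [77.4  0.8  0.4] TURN [-0.0011  0.      0.0002] 0.1
```

```bash
python3 -m crank '[[[4,0.8,0],[0,0,0]],[[10,0.8,0],[0,0,0]],[[16,0.8,0],[0,0,0]],[[22,0.8,0],[0,0,0]],[[22,0.8,0],[0,0,0]]]'
python3 -m crank '[[[6,0,0],[0,0,0]],[[14,0,0],[0,0,0]],[[24,0,0],[0,0,0]],[[34,0,0],[0,0,0]],[[43,0,0],[0,0,0]],[[49,0,0],[0,0,0]],[[52,0,0],[0,0,0]],[[52,0,0],[0,0,0]],[[52,0,0],[0,0,0]]]'
```

```text
clock: 21.7
tool_pos: [0.4852, -0.2754, 0.3472]
orientation: [2.808, 1.569, 2.807]
contact_force: [-0.0, -0.4, -0.8]
width: 0.0374
clock: 22.6
tool_pos: [0.4856, -0.2758, 0.2966]
orientation: [-0.315, 1.57, -0.316]
contact_force: [0.3, -0.1, -1.2]
width: 0.0376
```

Sliding freely. I lower the last few millimetres until contact.

```bash
python3 -m crank '[[[1,0,0],[0,0,0]],[[2,0,0],[0,0,0]],[[3,0,0],[0,0,0]],[[3,0,0],[0,0,0]],[[3,0,0],[0,0,0]]]'
python3 -m crank '[[[0.5,0,0],[0,0,0]],[[1,0,0],[0,0,0]],[[1,0,0],[0,0,0]],[[1,0,0],[0,0,0]]]'
```

```text
clock: 23.1
tool_pos: [0.4855, -0.2757, 0.2933]
orientation: [0.674, 1.571, 0.673]
contact_force: [-0.3, 0.3, -0.9]
width: 0.0375
clock: 23.5
tool_pos: [0.4855, -0.2757, 0.2923]
orientation: [1.356, 1.571, 1.355]
contact_force: [-0.5, -0.5, -1.3]
width: 0.0374
```

```bash
python3 -m crank '[[[0.5,0,0],[0,0,0]],[[1,0,0],[0,0,0]],[[1,0,0],[0,0,0]],[[1,0,0],[0,0,0]]]'
python3 -m crank '[[[0,0,0],[0,0,0]],[[0,0,0],[0,0,0]],[[0,0,0],[0,0,0]],[[0,0,0],[0,0,0]],[[0,0,0],[0,0,0]]]' 45 20
python3 -m crank '[[[0,0,0],[0,0,0]],[[0,0,0],[0,0,0]],[[0,0,0],[0,0,0]],[[0,0,0],[0,0,0]],[[0,0,0],[0,0,0]],[[0,0,0],[0,0,0]],[[0,0,0],[0,0,0]],[[0,0,0],[0,0,0]],[[0,0,0],[0,0,0]],[[0,0,0],[0,0,0]]]' 85 20
```

```text
clock: 23.9
tool_pos: [0.4858, -0.2759, 0.2919]
orientation: [-0.302, 1.57, -0.303]
contact_force: [0.1, 0.0, 4.0]
width: 0.0377
clock: 24.4
tool_pos: [0.4854, -0.2756, 0.2911]
orientation: [2.591, 1.57, 2.59]
contact_force: [1.2, -0.6, 0.1]
width: 0.045
clock: 25.4
tool_pos: [0.4855, -0.2757, 0.2913]
orientation: [0.795, 1.571, 0.794]
contact_force: [0.8, 0.4, -0.4]
width: 0.085
```

```bash
python3 -m crank '[[[-3,0,0],[0,0,0]],[[-10,0,0],[0,0,0]],[[-25,0,0],[0,0,0]],[[-45,0,0],[0,0,0]],[[-70,0,0],[0,0,0]],[[-100,0,0],[0,0,0]],[[-130,0,0],[0,0,0]],[[-150,0,0],[0,0,0]],[[-155,0,0],[0,0,0]],[[-155,0,0],[0,0,0]],[[-155,0,0],[0,0,0]]]'
python3 - <<'E'
from h import *
ims=[]
for n,(x,y) in (("scene",(90,130)),("side",(180,120))):
    p,d=optics.snapshot(n); P=cloud(n,p,d)
    ims.append(p)
    Q=P.reshape(-1,3); Q=Q[(abs(Q[:,0]-.49)<.07)&(abs(Q[:,1]+.273)<.06)]
    for lo,hi in((.1,.155),(.155,.18)):
        S=Q[(Q[:,2]>lo)&(Q[:,2]<hi)]; print(n,lo,rect(S),S[:,2].max().round(4))
    z=np.load(n+"0.npz")["p"]; df=cv2.absdiff(cv2.GaussianBlur(p,(5,5),0),cv2.GaussianBlur(z,(5,5),0)).max(-1); ims[-1]=np.hstack([p]); cv2.imwrite(f"pics/{n}_diff.png",df)
f=lambda i,x,y,w,h,W,H:cv2.resize(i[y:y+h,x:x+w],(W,H),interpolation=cv2.INTER_CUBIC)
a,b=ims
cv2.imwrite("pics/final.png",cv2.convertScaleAbs(np.hstack([f(a,90,110,270,200,400,296),f(b,180,120,180,133,400,296)]),alpha=1.3))
b2=f(b,180,285,108,81,400,300); a2=f(a,90,185,120,90,400,300)
cv2.imwrite("pics/final.png",cv2.convertScaleAbs(np.vstack([np.hstack([f(a,90,110,270,203,400,300),f(b,180,120,180,135,400,300)]),np.hstack([a2,b2])]),alpha=1.3))
E
```

```text
clock: 26.5
tool_pos: [0.4853, -0.2754, 0.4455]
orientation: [2.52, 1.57, 2.519]
contact_force: [-0.6, 0.9, -0.7]
width: 0.0851
scene 0.1 (array([ 498. , -275.1]), array([20. , 44.6]), 89.5, 229) 0.1547
scene 0.155 (array([ 500.8, -275.5]), array([35.1, 16.5]), 1.4, 97) 0.1695
side 0.1 (array([ 497.7, -268.6]), array([21.6, 44.5]), 86.0, 121) 0.1547
side 0.155 (array([ 498.5, -271.3]), array([18.3, 34.3]), 89.4, 65) 0.1706
```

View pics/final.png

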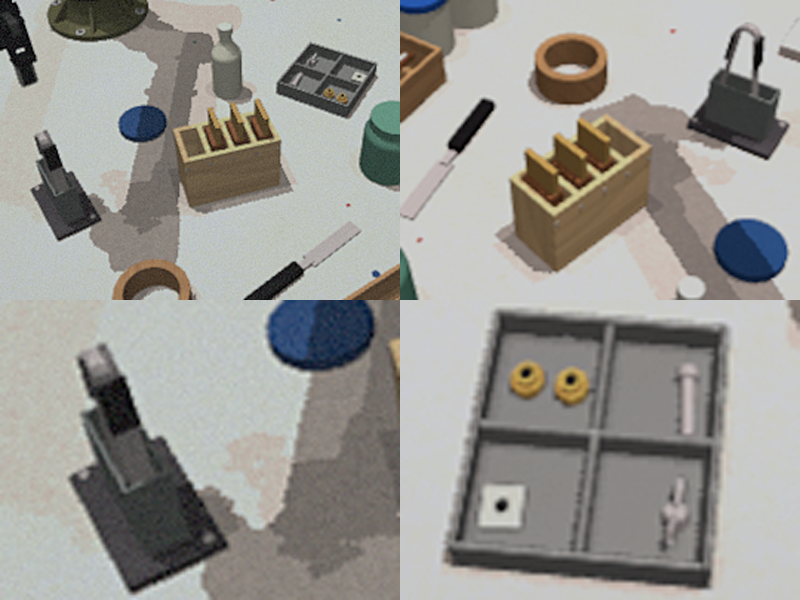

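```bash
python3 -c "
from station import arm
print(arm.job_done())"
```

```text
the job is handed in; nothing more can be done
None
```

I fished the nut out with the tongs, set it down in the spare nut's compartment and stood the tongs back in their holder. The job is handed in at about 26.6 s of the 64 s allowed.

**Nut:** I lowered it until the tongs pressed on the tray floor (about 5–7 N) before letting go. The wrist and side pictures then showed it flat beside the spare nut, and the gripper itself never came near it.

**Tongs:** They stand upright in the pocket, bow top at 0.170 m as before. One check disagreed: they rest about 8 mm further along the pocket (+x) than at the start, because they slid when released. They are still within the pocket.

**Everything else:** In the last pictures the squeegees, the other tray pieces and the items in view looked undisturbed. I judged that by eye, not by measuring. The largest force I read at the end of any move was about 7 N, and the hand was clear of everything when I handed in.

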